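# Set the stop, free the catch and hold a board clamped in a pocket-hole machine

### The arm

A 6-joint arm with a two-finger parallel gripper is mounted at the origin on the work surface. World frame = base frame: x ahead of the robot, y to its left, z up, the work surface at z = 0. Lengths are in mm, angles in rad, forces in N, time in s.
With the tool pointing down it reaches from about 275 to 750 mm from the base axis. Payload 10.2 kg.
Tool frame: the origin (TCP) lies between the finger pads; the fingertips stand 17 mm ahead of it and the grasp point (between the pads) lies 2 mm behind it; z points along the fingers, y is the line along which they close (so a half turn about z gives the same grasp; the last joint's range is limited). The gripper opens to 85 mm and grips with 20 to 120 N. Pads are 22 mm wide; open, the fingers measure 114 mm over their backs; the gripper's body (76 mm by 85 mm) begins 54 mm behind the grasp point. The pads swing forward as they close: fully open they stand 13 mm farther back than shut.
Start: joints at [1.078, 0.313, 1.498, -0, 1.331, -0.223], TCP at [139.946, 506.01, 248.294] pointing down, gripper open.
Joint ranges: [-2.94, 2.94], [-0.97, 2.17], [0.19, 2.56], [-1.23, 4.37], [0.02, 3.11], [-2.88, 2.88]. Speed limits (rad/s): [2.39, 2.39, 3.01, 3.14, 3.14, 3.14].

### API

Orientations are given as a unit quaternion [w, x, y, z].
In Python, from rig import * gives the robot as it stands.
- The arm moves only by the tool step_arm, never from a script. Its argument "commands" is text: rows parted by semicolons, each of 7 numbers parted by spaces: the opening, from 0 (shut) to 1 (fully open), then the shift along the tool's x, y, z in cm, then the turn, a rotation vector about the tool's x, y, z in rad. In form: hand x y z rx ry rz; .... A call has 1 to 20 rows; each row is the pose to reach, as a shift and turn from the pose commanded when the call began, along the tool's axes at that moment; what a row does not reach only later rows make up. A row lasts 1/12 s, in which the tool goes at most 41.7 mm and 7.16 degrees, less where a joint would pass 70% of its speed; a pose out of reach is approached as far as the arm can. A call with a gripper value outside its range is refused whole. The fingers move at their own pace and stop on an object; "newtons" is the grip in N (left out, the last holds). Time passes only in rows, so rows that repeat a pose let the fingers close. It gives the time, the measured TCP pose, the force, the opening and the grip force at its end, in the units of the state.
- sense(): the state, without advancing time (a new reading comes with each control period).
- capture(name): name is "side" or "top" or "wrist"; returns the picture (420x560x3 uint8, red, green, blue); there is no depth.
- camera_model(name): a dict with "mtx" (3x3 intrinsics, pixels), "k1" (the pictures are not rectified: a ray, as slopes to the right and down, at radius r is drawn at 1 + k1 r^2 times it, then the intrinsics apply), "eye" and "rotation" of the camera in the world. Camera axes: x right, y down, z forward; pixel columns grow to the right and rows downward; lengths in mm; the calibration is good to about 2 mm. A picture is of the moment at which its call begins: read the wrist's pose just before it. camera_model takes no time and is no camera call; for the wrist camera it gives the pose at the moment of the call.
- finish_job(): hands the job in; it is judged then, once.
Trained networks look in the newest picture that a camera, given by its name, has taken for a name from the list of things; names that differ only in an ending like _2 or _b are one class to them, and where a whole thing is asked for, a point or a joint stands for the part that bears it (a point fixed in the world has none). Each returns a list of dicts, best first, with "score" (0 to 1); they miss things now and then, are a little off and sometimes report something else, mostly with a low value. They report only what shows in the picture. A call takes as long as a camera call.
- search_frame(camera, label): "rect" ([centre column, centre row, width, height] in pixels, round what is visible of it).
- trace(camera, label): "mask" (420x560 bool, what is visible of it) and "rect" ([centre column, centre row, width, height] in pixels, round what is visible of it).
- spot_point(camera, label): "xy" ([column, row] in pixels: a listed point, or the origin of a listed thing).
The state is a dict: "time_s": time; "joints": joint angles; "dq": joint speeds; "tau": joint torques, N m; "eef_pos": TCP position; "ee_rot": TCP orientation; "force": force on the tool from outside, world axes, zero at the start; "wrist_torque": the same for the moment, N m; "grip_width": opening from 0.0 (shut) to 1.0 (fully open); "grip_force": force on a finger pad.
Only numpy, scipy, OpenCV 4.12 (cv2) and the standard library are available. Lean on these libraries where they do the work, as an engineer would, in place of code of your own. Each camera call takes 0.05 s, during which the arm holds its last target. There are 200 camera calls.

### The job

Clamp the board that lies ready in the blue pocket-hole machine: first slide the red fence stop along the fence until it just touches the end of the board, without shoving the board out of place. Then flip the orange safety catch fully over towards the front to free the clamp handle, pull the black-gripped handle fully down so that the pad presses on the board, and finish while still holding it down, because it springs up when let go. Leave the other things on the bench and the machine where they are.

Things in the scene. Friction and masses are not known exactly. Their poses are not given: they have to be found in the camera images.
- machine: blue bench-top pocket-hole machine, bolted down; origin on the table under its middle. Its x points to its back (away from the operator), y to its left along the fence, z up; offsets given below are in this frame (mm), and its parts share these axes. Base x -110 to 200, y -200 to 200; deck top at z = 70; fence at x 16 to 41, y -300 to 300, top z = 112
- nose_tip (a point): front top edge of the blue nose, 46 mm wide (y), that reaches over the board and guides the clamp rod (at x = -61, y = 0, z = 183; underside z = 149; the rod behind it tops out at z = 215). The blue head behind it: y -52 to 52, x -28 to 142, top z = 176; black motor behind that to x = 235, z up to 170
- board: loose pine board 89 (x) x 260 (y) x 38 (z) mm, about 0.5 kg, lying on the deck along the fence, already where it is to be drilled; origin at the centre of its underside, axes as the machine's
- board_end (a point): centre of the board's right (-y) end face, which the fence stop has to touch; 130 mm from the board's centre, 19 mm above the deck
- stop (a joint): travel of the red fence stop along the fence, m: 0 at the right (-y) end, growing towards +y, i.e. towards the board; ends at 0.14, farther than the board's end. It moves freely along y only, against about 2 N of friction, and stays where it is left
- stop_grip (a point): middle of the stop's upright red grip, 18 (x) x 22 (y) mm, standing from z = 126 to z = 166; this point is at x = 28, z = 148. Nothing beside it in x is higher than z = 127
- stop_face (a point): centre of the stop's flat steel front face (looks to +y) that meets the board's end; face 64 (x) x 36 (z) mm; it lies 15 mm towards +y, 58 mm towards -x and 59.5 mm below stop_grip, and goes with the stop
- catch (a joint): orange safety catch that props the clamp handle so that it cannot be pulled, rad: 0 = on (tab leaning 30 degrees to the back), growing as the tab is flipped towards the front (-x) to its stop at 1.15 (tab leaning 36 degrees to the front). Turns about the machine's y through catch_pivot against about 0.06 N m of friction; stays where it is left
- catch_tab (a point): grip point on the orange catch tab, 50 mm from the pivot; the tab is 18 mm wide (y), 11 mm thick and ends 65 mm from the pivot; it turns with the catch. Beside it in y nothing is higher than z = 211
- catch_pivot (a point): axis of the catch, fixed on the machine at x = 68, y = 66, z = 200
- handle (a joint): clamp handle, rad: 0 = up (its arms 55 degrees above level, leaning to the front), growing as it is pulled forward and down to its stop at 0.96 (arms level, pointing to -x). A spring lifts it again: the pull needed at the grip grows from about 3 N to about 12 N; from about 0.63 rad on the pad presses on the board
- handle_grip (a point): middle of the handle's black rubber grip bar, 26 mm in diameter, 118 mm long along the machine's y axis, carried between two 14 mm steel arms at y = -66 and 66; it moves on an arc of 165 mm radius about handle_pivot, from z = 290 (up) to z = 155 (down, 135 mm in front of the machine's origin)
- handle_pivot (a point): middle of the handle's axis (along the machine's y), fixed on the machine at x = 30, y = 0, z = 155
- pad: black rubber clamp pad, 36 mm in diameter, on the sprung rod in the machine's nose (x = -30, y = 0); origin at the centre of its underside, 14 mm above the board while the handle is up; it comes down with the handle and presses the board with about 30 N when the handle is fully down
- bit_case: bystander: flat blue bit case 80 x 52 x 16 mm lying on the left part of the deck; origin under its centre
- screw_tub: bystander: clear open tub of screws 110 x 85 x 45 mm; origin under its centre
- drill: bystander: yellow and black cordless drill standing on its battery, 195 mm tall, 210 mm long along its x; origin under the battery's centre
- tape: bystander: yellow tape measure 75 x 38 x 66 mm; origin under its centre
- pencil: bystander: flat red carpenter's pencil 175 x 14 x 8 mm; origin under its centre
- square: bystander: try square lying flat, wooden stock 22 x 120 x 18 mm and steel blade 190 mm long; origin under its middle
- soda: bystander: dark soda bottle with a blue cap, 68 mm in diameter, 230 mm tall; origin under its centre

How it is judged:
By the outcome, as a careful person would: the job done as asked, in the order asked, and still so for the second after the job is handed in, while the arm keeps its last pose, push and grip.
It also fails if it takes over 64 s, if anything falls off the work surface, if the arm or the gripper's body presses on something with over 40 N, if the wrist force passes 120 N, or if a joint passes its speed limit or range.

## Working session

There is one attempt and no reset: what is moved stays moved. The work goes in short steps, Python scripts to look and compute and a tool call to move; the robot and the scene stay as the last step left them, time stands still between calls to the robot, and variables do not carry over. Pictures are saved under pics/ and viewed, at most 10 in all, crops included, and the job is handed in when it is done.

Besides the shell and the picture viewer there is one more tool, called after ">>>" by a JSON object that holds its "api" and its "payload". step_arm: Moves the arm, as the interface text tells. Its arguments: {"type":"object","properties":{"commands":{"type":"string"},"newtons":{"type":"number"}},"required":["commands"]}

```bash
ls; mkdir -p pics; cat > h.py <<'E'
from rig import *
import numpy as np, cv2
from scipy.optimize import least_squares
from scipy.spatial.transform import Rotation as R
def proj(m,P):
    P=np.atleast_2d(P); c=(P-np.array(m['eye']))@np.array(m['rotation'])
    s=c[:,:2]/c[:,2:]; r2=(s**2).sum(1,keepdims=True); s=s*(1+m['k1']*r2)
    K=np.array(m['mtx']); return s@K[:2,:2].T+K[:2,2]
E
python3 - <<'E'
from h import *
for n in ['side','top','wrist']:
    im=capture(n); cv2.imwrite(f'pics/{n}0.png',im[:,:,::-1])
    m=camera_model(n); print(n,m)
    if n=='wrist': continue
    for l in ['nose_tip','board','board_end','stop_grip','stop_face','catch_tab','catch_pivot','handle_grip','handle_pivot','machine','pad','bit_case','soda','drill']:
        r=spot_point(n,l)
        print(l,[(round(x['score'],2),np.round(x['xy'],1).tolist()) for x in r[:2]])
print(sense())
a=cv2.imread('pics/side0.png');b=cv2.imread('pics/top0.png')
E
```

```text
pics
side {'mtx': array([[387.82667799,   0.        , 275.26473339],
       [  0.        , 387.82667799, 210.834725  ],
       [  0.        ,   0.        ,   1.        ]]), 'k1': -0.008621251941263192, 'eye': array([-250.16164919, -817.05045931,  843.02021526]), 'rotation': array([-0.45694321,  0.81506354, -0.30667095,  0.18118294])}
nose_tip [(0.57, [293.1, 211.2])]
board [(0.75, [307.6, 168.8]), (0.6, [303.5, 237.7])]
board_end [(0.97, [336.7, 246.7])]
stop_grip [(0.91, [372.1, 241.3])]
stop_face [(0.72, [356.8, 259.6])]
catch_tab [(0.63, [309.7, 173.1]), (0.33, [371.1, 237.3])]
catch_pivot [(0.9, [304.0, 186.5]), (0.71, [335.3, 247.1])]
handle_grip [(0.63, [292.1, 181.8])]
handle_pivot [(0.7, [311.0, 206.9]), (0.63, [302.6, 234.1])]
machine [(0.58, [301.1, 249.9])]
pad [(0.47, [300.8, 219.1])]
bit_case [(0.53, [257.3, 218.5]), (0.21, [304.5, 234.7])]
soda [(0.76, [198.4, 195.4])]
drill [(0.79, [390.3, 369.1])]
top {'mtx': array([[408.58006232,   0.        , 279.04298007],
       [  0.        , 408.58006232, 205.32954835],
       [  0.        ,   0.        ,   1.        ]]), 'k1': 
[... 940 characters left out ...]
4274])}
{'time_s': 1.55, 'joints': array([ 1.07760312e+00,  3.12928075e-01,  1.49769593e+00, -2.30328517e-05,
        1.33100948e+00, -2.23391516e-01]), 'dq': array([-0.00056186, -0.00053809,  0.00094172,  0.0001636 , -0.00076935,
        0.00093086]), 'tau': array([ 1.83572280e-03, -4.12155855e+01, -2.59907842e+01,  5.97138126e-06,
        4.11134424e-04,  4.25838948e-06]), 'eef_pos': array([139.94896061, 506.00879873, 248.28133699]), 'ee_rot': array([ 3.31719574e-06,  1.34489348e-01,  9.90915039e-01, -2.30421691e-05]), 'force': array([ 0.60075417,  0.11600188, -0.10494272]), 'wrist_torque': array([ 0.04981092,  0.0208497 , -0.0367843 ]), 'grip_force': 0.0, 'grip_width': 0.9977165740920765}
```

```bash
cat > h.py <<'E'
from rig import *
import numpy as np, cv2
from scipy.optimize import least_squares
from scipy.spatial.transform import Rotation as R
def q(w): w=np.asarray(w); return R.from_quat(np.r_[w[1:],w[0]])
def proj(m,P):
    P=np.atleast_2d(P); c=q(m['rotation']).inv().apply(P-np.array(m['eye']))
    s=c[:,:2]/c[:,2:]; r2=(s**2).sum(1,keepdims=True); s=s*(1+m['k1']*r2)
    K=np.array(m['mtx']); return s@K[:2,:2].T+K[:2,2]
def M(p,P):
    P=np.atleast_2d(P).astype(float); c,s=np.cos(p[2]),np.sin(p[2])
    return np.c_[p[0]+c*P[:,0]-s*P[:,1], p[1]+s*P[:,0]+c*P[:,1], P[:,2]]
def pts(p):  # p: x y yaw, stop grip y, board cx, board cy
    t=np.deg2rad(30)
    return dict(nose_tip=(-61,0,183),board=(p[4],p[5],70),board_end=(p[4],p[5]-130,89),stop_grip=(28,p[3],148),
      stop_face=(-30,p[3]+15,88.5),catch_tab=(68+50*np.sin(t),66,200+50*np.cos(t)),catch_pivot=(68,66,200),
      handle_grip=(30-165*np.cos(.96),0,290),handle_pivot=(30,0,155),machine=(0,0,0))
E
python3 - <<'E'
from h import *
obs=[]
for n in ['side','top']:
    capture(n); m=camera_model(n)
    for l in pts(np.zeros(6)):
        for x in spot_point(n,l)[:2]: obs.append((n,m,l,x['score'],np.array(x['xy'])))
def res(p):
    d=pts(p); o=[np.linalg.norm(proj(m,M(p,d[l]))[0]-xy)*s for n,m,l,s,xy in obs]
    return np.r_[o,(p[4]+30)/10]
f=least_squares(res,[490,-40,0,-200,-30,0],loss='cauchy',f_scale=1.5,x_scale=[10,10,.1,10,10,10])
print(np.round(f.x,3),f.cost)
for n,m,l,s,xy in obs: print(n,l,round(s,2),np.round(proj(m,M(f.x,pts(f.x)[l]))[0]-xy,1))
np.save('p.npy',f.x)
for n in ['side','top']:
    im=capture(n)[:,:,::-1].copy(); m=camera_model(n)
    im=cv2.resize(im[100:310,160:440],None,fx=2.8,fy=2.8)
    for l,P in pts(f.x).items():
        u=(proj(m,M(f.x,P))[0]-[160,100])*2.8; cv2.circle(im,tuple(int(v) for v in u),3,(255,0,255),-1)
    cv2.imwrite(f'pics/{n}1.png',im)
E
```

```text
[ 5.99574e+02 -2.97130e+01  6.70000e-02 -2.53264e+02 -3.25720e+01
 -3.28580e+01] 71.79116312982765
side nose_tip 0.83 [1.6 0.2]
side board 0.65 [1.8 0.8]
side board_end 0.74 [-2.7  1.9]
side stop_grip 0.77 [-0.3  0.4]
side stop_grip 0.32 [58.3 33.9]
side stop_face 0.55 [-2.1 -3.8]
side stop_face 0.44 [59.6 50.4]
side catch_tab 0.71 [ 14.3 -13.2]
side catch_tab 0.48 [113.7 -62.9]
side catch_pivot 0.77 [-2.1 -0.2]
side catch_pivot 0.31 [-5.5 16.3]
side handle_grip 0.97 [-0.3 -1.9]
side handle_pivot 0.85 [0.8 1.7]
side machine 0.97 [-2.  -1.2]
top nose_tip 0.94 [0.7 0. ]
top nose_tip 0.54 [-60.8 -59.9]
top board 0.89 [-0.2 -1.2]
top board_end 0.58 [-0.7  4.3]
top stop_grip 0.69 [ 0.7 -0.9]
top stop_face 0.73 [77.4 22.1]
top catch_tab 0.45 [-4.1  0.4]
top catch_pivot 0.94 [3.1 1.9]
top handle_grip 0.73 [-0.5  0. ]
top handle_pivot 0.92 [ 2.7 -0.5]
top handle_pivot 0.31 [-75.7 -17.8]
top machine 0.86 [-3.2  0.6]
top machine 0.43 [-12.2  -4.4]
```

View pics/side1.png

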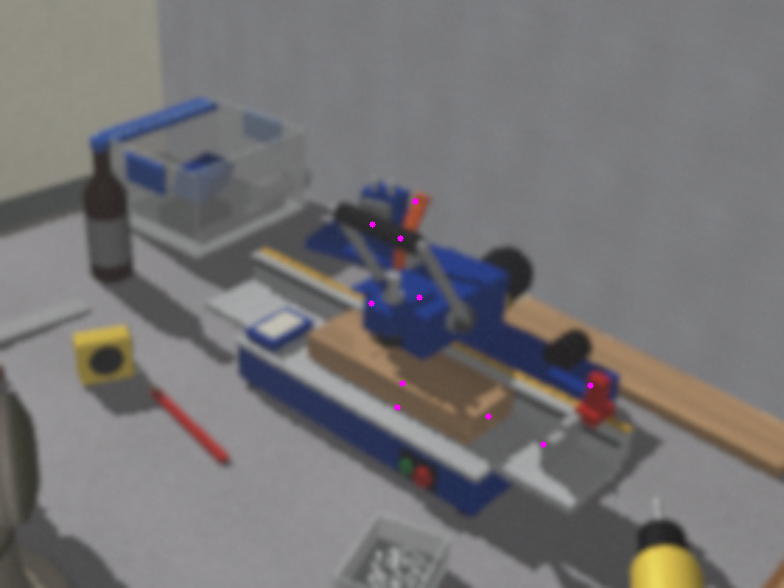

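View pics/top1.png

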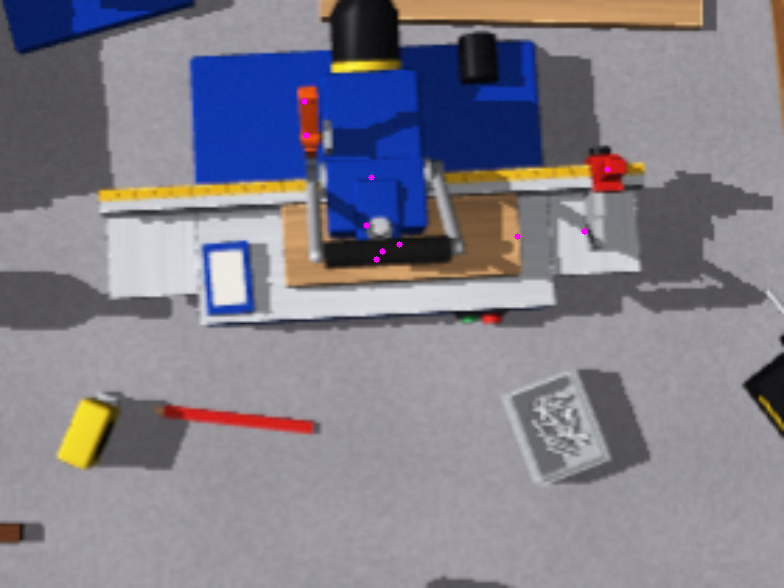

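```bash
cat >> h.py <<'E'
def Rd(yaw,tilt=0): # tool down, tool y along machine y at given world yaw; tilt>0: body leans to robot
    return R.from_euler('z',yaw)*R.from_euler('y',-tilt)*R.from_matrix(np.c_[[-1,0,0],[0,1,0],[0,0,-1]])
def go(pos,rot,s=None):
    s=s or sense(); T=q(s['ee_rot']); d=T.inv().apply(np.array(pos)-s['eef_pos'])/10
    return np.round(d,2), np.round((T.inv()*rot).as_rotvec(),3)
E
python3 - <<'E'
from h import *
p=np.load('p.npy');s=sense();m=camera_model('wrist');T=q(s['ee_rot'])
print(s['time_s'],T.inv().apply(m['eye']-s['eef_pos']), (T.inv()*q(m['rotation'])).as_matrix().round(2))
print(go([250,200,420],Rd(.067)),go([450,-60,420],Rd(.067)))
E
```

```text
2.75 [  74.56554845    0.78151602 -125.63215722] [[-0.   -0.96 -0.3 ]
 [ 1.   -0.   -0.  ]
 [ 0.   -0.3   0.96]]
(array([-18.76, -26.56, -17.17]), array([ 0.   , -0.   , -0.337])) (array([-44.97, -46.29, -17.17]), array([ 0.   , -0.   , -0.337]))
```

>>> {"api": "step_arm", "payload": {"commands": "1 -18.8 -26.6 -17.2 0 0 -0.337;1 -18.8 -26.6 -17.2 0 0 -0.337;1 -18.8 -26.6 -17.2 0 0 -0.337;1 -18.8 -26.6 -17.2 0 0 -0.337;1 -18.8 -26.6 -17.2 0 0 -0.337;1 -18.8 -26.6 -17.2 0 0 -0.337;1 -18.8 -26.6 -17.2 0 0 -0.337;1 -45 -46.3 -17.2 0 0 -0.337;1 -45 -46.3 -17.2 0 0 -0.337;1 -45 -46.3 -17.2 0 0 -0.337;1 -45 -46.3 -17.2 0 0 -0.337;1 -45 -46.3 -17.2 0 0 -0.337;1 -45 -46.3 -17.2 0 0 -0.337;1 -45 -46.3 -17.2 0 0 -0.337;1 -45 -46.3 -17.2 0 0 -0.337;1 -45 -46.3 -17.2 0 0 -0.337;1 -45 -46.3 -17.2 0 0 -0.337;1 -45 -46.3 -17.2 0 0 -0.337;0 -45 -46.3 -17.2 0 0 -0.337"}}

```text
time_s: 4.33
eef_pos: [450.4, -60.8, 419.9]
ee_rot: [-0.0, -0.033, 0.999, 0.0]
force: [1.1, 0.8, 0.5]
grip_width: 0.885
grip_force: 0.0
```

```bash
cat > fit.py <<'E'
from h import *
import sys
p0=np.load('p.npy'); m=camera_model('wrist'); im=capture('wrist')
obs=[]
for l in pts(p0):
    for x in spot_point('wrist',l)[:1]: obs.append((l,x['score'],np.array(x['xy'])))
def res(p):
    d=pts(p); o=[(proj(m,M(p,d[l]))[0]-xy)*s for l,s,xy in obs]
    return np.r_[np.ravel(o),(p[4]+30)/3]
f=least_squares(res,p0,loss='cauchy',f_scale=1.5,x_scale=[10,10,.1,10,10,10])
print(sense()['time_s'],sense()['force'],np.round(f.x,3))
for l,s,xy in obs: print(l,round(s,2),xy.round(),np.round(proj(m,M(f.x,pts(f.x)[l]))[0]-xy,1))
np.save('p1.npy',f.x)
im=cv2.resize(im[:,:,::-1],None,fx=1.42,fy=1.42)
for l,P in pts(f.x).items():
    cv2.circle(im,tuple(int(v*1.42) for v in proj(m,M(f.x,P))[0]),3,(255,0,255),-1)
cv2.imwrite(f'pics/{sys.argv[1]}.png',im)
E
python3 fit.py w1
```

```text
4.8833 [-0.83408938 -0.27546491  0.40707241] [ 5.99848e+02 -3.35860e+01  8.20000e-02 -2.51663e+02 -3.23030e+01
 -2.98940e+01]
board 0.91 [267. 236.] [-0.7 -0.2]
board_end 0.93 [186. 241.] [0.6 0.6]
stop_grip 0.53 [338. 375.] [-217.5  -81.1]
stop_face 0.85 [140. 243.] [ 0.  -0.1]
catch_tab 0.62 [340. 375.] [-0.6  1.3]
catch_pivot 0.7 [335. 338.] [-0.5 -0.6]
handle_grip 0.73 [291. 294.] [-0.1 -3.5]
handle_pivot 0.62 [285. 296.] [0.7 1. ]
machine 0.62 [281. 238.] [1.9 0.1]
```

View pics/w1.png

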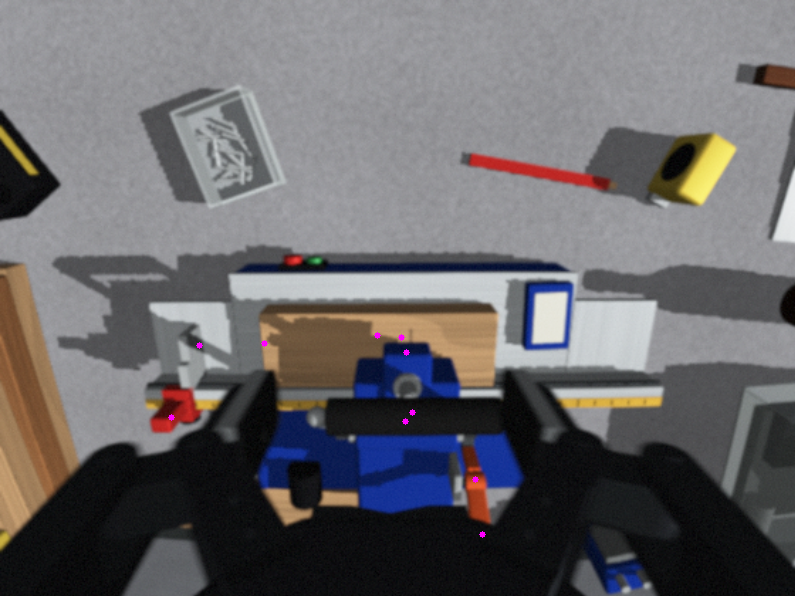

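```bash
python3 - <<'E'
from h import *
p=np.load('p1.npy'); p[:3]=[600,-32.5,.073]; p[3]=-252; p[5]=-31; np.save('p.npy',p)
for P in [(-100,-200,330),(28,-292,280),(28,-292,152)]: print(M(p,P),go(M(p,P)[0],Rd(p[2])))
E
```

```text
[[ 514.85336792 -239.26085472  330.        ]] (array([ -5.24, -18.32,   9.05]), array([-0.   ,  0.   , -0.006]))
[[ 649.22250001 -321.68012638  280.        ]] (array([-18.09, -27.45,  14.05]), array([-0.   ,  0.   , -0.006]))
[[ 649.22250001 -321.68012638  152.        ]] (array([-18.09, -27.45,  26.85]), array([-0.   ,  0.   , -0.006]))
```

>>> {"api": "step_arm", "payload": {"commands": "0 -5.2 -18.3 9 0 0 -0.006;0 -5.2 -18.3 9 0 0 -0.006;0 -5.2 -18.3 9 0 0 -0.006;0 -5.2 -18.3 9 0 0 -0.006;0 -5.2 -18.3 9 0 0 -0.006;0 -18.1 -27.5 14 0 0 -0.006;0 -18.1 -27.5 14 0 0 -0.006;0 -18.1 -27.5 14 0 0 -0.006;0 -18.1 -27.5 14 0 0 -0.006;0 -18.1 -27.5 14 0 0 -0.006;0 -18.1 -27.5 14 0 0 -0.006"}}

```text
time_s: 5.8
eef_pos: [650.1, -323.2, 274.9]
ee_rot: [-0.003, -0.036, 0.999, 0.002]
force: [-0.8, 0.2, 0.0]
grip_width: -0.002
grip_force: 0.0
```

```bash
python3 fit.py w2; python3 - <<'E'
from h import *
p=np.load('p.npy'); s=sense(); print(s['eef_pos'],s['grip_width'])
m=camera_model('wrist')
for l in pts(p): print(l,proj(m,M(p,pts(p)[l]))[0].round())
E
```

```text
6.35 [ 0.7789229   0.28961294 -0.42385294] [ 6.21580e+02 -3.23767e+02  6.40000e-02  3.52790e+01 -3.13520e+01
  2.64004e+02]
board 0.76 [513. 137.] [ 0.1 -0.3]
board_end 0.78 [407. 134.] [-0.1  0.5]
stop_grip 0.57 [316. 204.] [-1.   1.6]
stop_face 0.87 [324. 137.] [ 0.5 -3.2]
[ 649.15597076 -322.2152769   280.96058391] -0.0013633179544509791
nose_tip [649. 107.]
board [508. 133.]
board_end [402. 131.]
stop_grip [320. 204.]
stop_face [328. 133.]
catch_tab [719. 315.]
catch_pivot [681. 265.]
handle_grip [744. 127.]
handle_pivot [589. 208.]
machine [488. 154.]
```

View pics/w2.png

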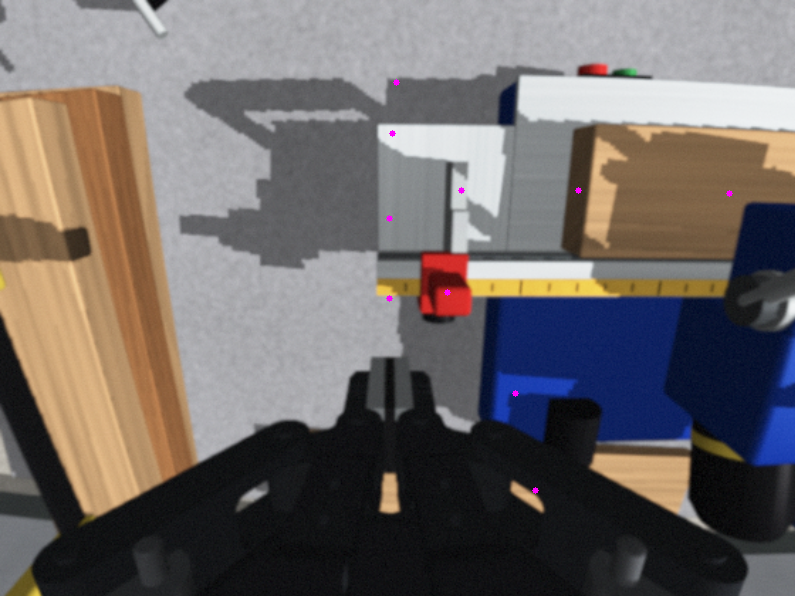

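>>> {"api": "step_arm", "payload": {"commands": "0 0 0 12.9 0 0 0;0 0 0 12.9 0 0 0;0 0 0 12.9 0 0 0;0 0 0 12.9 0 0 0;0 0 0 12.9 0 0 0;0 0 0.8 12.9 0 0 0;0 0 1.6 12.9 0 0 0;0 0 2.4 12.9 0 0 0;0 0 3.2 12.9 0 0 0;0 0 4 12.9 0 0 0;0 0 4.8 12.9 0 0 0;0 0 5.6 12.9 0 0 0;0 0 6.2 12.9 0 0 0;0 0 6.5 12.9 0 0 0;0 0 6.5 12.9 0 0 0"}}

```text
time_s: 7.6
eef_pos: [644.6, -256.6, 151.2]
ee_rot: [-0.0, -0.037, 0.999, 0.0]
force: [0.6, -0.0, 0.2]
grip_width: 0.001
grip_force: 0.0
```

```bash
python3 fit.py w3; python3 - <<'E'
from h import *
for i in range(4): capture('wrist'); s=sense(); print(s['eef_pos'].round(1),s['force'].round(2))
E
```

```text
8.15 [-0.30613226 -0.96084904  0.4493917 ] [ 6.13920e+02 -2.07281e+02  7.50000e-02 -2.54980e+01 -3.01420e+01
  1.46655e+02]
board 0.64 [555. 146.] [-0.9  0.4]
board_end 0.6 [384. 147.] [ 0.8 -0.5]
stop_grip 0.82 [327. 280.] [0.5 0.4]
stop_face 0.55 [343. 148.] [-2.8 -1.5]
handle_pivot 0.51 [384. 145.] [1.000e-01 1.467e+02]
machine 0.56 [385. 146.] [-55.   24.3]
[ 644.5 -257.6  151.3] [ 1.14 -0.23 -0.07]
[ 644.5 -257.6  151.3] [ 0.22 -0.06  0.08]
[ 644.6 -257.6  151.3] [-1.18  0.09 -0.82]
[ 644.6 -257.6  151.3] [-0.05 -0.32  1.04]
```

View pics/w3.png

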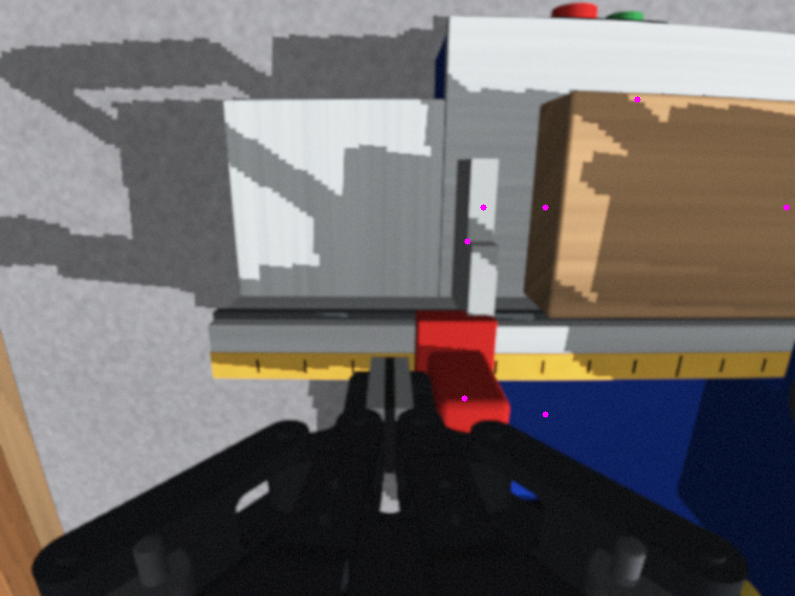

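>>> {"api": "step_arm", "payload": {"commands": "0 0 0.6 0 0 0 0;0 0 1.2 0 0 0 0;0 0 1.6 0 0 0 0;0 0 1.8 0 0 0 0;0 0 1.8 0 0 0 0;0 0 1.8 0 0 0 0"}}

```text
time_s: 8.85
eef_pos: [643.3, -239.2, 151.4]
ee_rot: [0.0, -0.037, 0.999, 0.0]
force: [0.3, 0.2, 0.7]
grip_width: -0.001
grip_force: 0.0
```

```bash
cat >> h.py <<'E'
def ray(m,uv,z):
    K=np.array(m['mtx']); d=(np.array(uv,float)-K[:2,2])/K[0,0]; s=d.copy()
    for _ in range(10): s=d/(1+m['k1']*(s@s))
    w=q(m['rotation']).apply(np.r_[s,1]); return m['eye']+w*(z-m['eye'][2])/w[2]
E
python3 - <<'E'
from h import *
m=camera_model('wrist'); im=capture('wrist'); print(sense()['eef_pos'],sense()['time_s'])
cv2.imwrite('pics/w4.png',cv2.resize(im[60:240,260:500,::-1],None,fx=3.3,fy=3.3,interpolation=cv2.INTER_NEAREST))
E
```

```text
[ 643.34586699 -239.36364177  151.36663766] 8.9
```

View pics/w4.png

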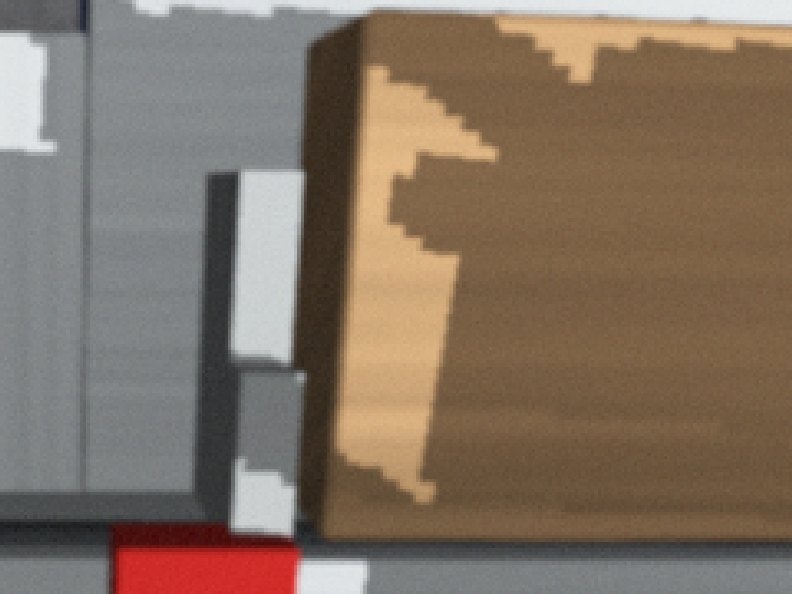

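```bash
python3 - <<'E'
from h import *
m=camera_model('wrist')
f=lambda u,v,z: M([0,0,-.073],ray(m,(260+u/3.3,60+v/3.3),z))[0].round(1)
for a,b in [((304,172),(359,172)),((293,360),(344,360))]: print(f(*a,106.5),f(*b,108))
E
```

```text
[ 547.6 -243.3  106.5] [ 547.5 -234.7  108. ]
[ 578.5 -243.   106.5] [ 578.2 -234.6  108. ]
```

>>> {"api": "step_arm", "payload": {"commands": "0 0 0.3 0 0 0 0;0 0 0.5 0 0 0 0;0 0 0.6 0 0 0 0;0 0 0.7 0 0 0 0;0 0 0.7 0 0 0 0;0 0 0.7 0 0 0 0"}}

```text
time_s: 9.4
eef_pos: [642.8, -232.5, 151.3]
ee_rot: [0.0, -0.037, 0.999, 0.0]
force: [-0.1, -1.0, 0.7]
grip_width: -0.003
grip_force: 0.3
```

```bash
cat > gap.py <<'E'
from h import *
import sys
m=camera_model('wrist'); ims=[capture('wrist').astype(float)]; F=[]
for i in range(5): ims.append(capture('wrist').astype(float)); F.append(sense()['force'])
im=np.mean(ims,0); print(sense()['eef_pos'].round(2),sense()['time_s'],np.mean(F,0).round(2))
np.save(sys.argv[1]+'.npy',im)
c=im[100:180,320:390].clip(0,255).astype(np.uint8)[:,:,::-1]
cv2.imwrite(f'pics/{sys.argv[1]}.png',cv2.resize(c,None,fx=7.5,fy=7.5,interpolation=cv2.INTER_NEAREST))
for r in (118,130,150,160): print(r,im[r,325:380].mean(1).astype(int))
E
python3 gap.py w5
```

```text
[ 642.72 -232.55  151.25] 9.7 [0.45 0.09 0.68]
118 [ 53  53  52  51  55  90 153 194 207 208 207 206 207 206 207 207 205 207
 207 206 205 205 206 203 182 126  68  51  65  91 120 150 171 178 178 180
 179 179 180 172 151 119 104 100 102  99 100 101  99 101 102 100 101 100
 101]
130 [ 53  52  52  51  68 123 178 203 206 205 206 205 206 206 205 206 205 205
 205 205 205 205 204 188 136  76  51  61  84 111 142 162 172 173 172 173
 173 173 173 172 173 174 173 168 153 125 105 100  99  99  96  96  98  96
  95]
150 [ 53  51  52  74 128 179 201 204 204 204 204 205 205 204 205 204 203 205
 204 204 205 203 180 120  59  48  64  88 117 144 160 166 165 164 164 163
 165 165 164 164 166 164 165 165 165 166 165 166 164 165 166 166 167 164
 167]
160 [ 53  50  57 101 166 197 204 205 205 204 205 204 204 204 205 204 204 205
 204 205 204 188 134  74  50  58  81 110 140 159 165 165 166 164 166 165
 165 165 166 165 165 168 168 167 167 167 167 166 168 165 167 169 168 169
 168]
```

View pics/w5.png

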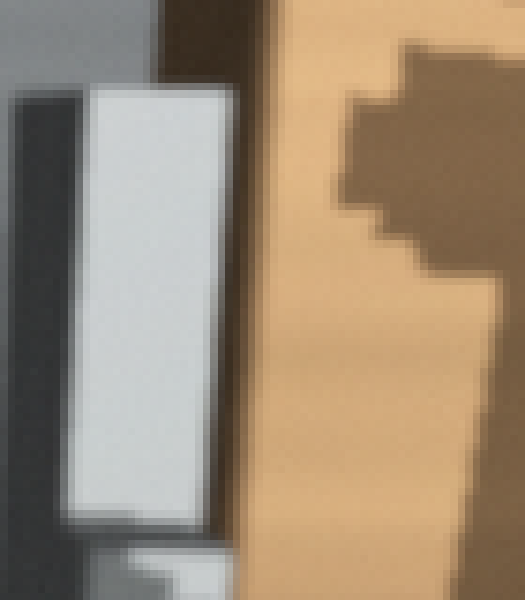

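```bash
cat > gap.py <<'E'
from h import *
m=camera_model('wrist'); ims=[];E=[]
for i in range(3): ims.append(capture('wrist').astype(float)); m=camera_model('wrist'); E.append(m['eye'])
m['eye']=np.mean(E,0); im=np.mean(ims,0).mean(2)
def cross(v,a,b,lo,hi): # first crossing of level between cols a,b
    t=(lo+hi)/2; s=np.sign(v[a:b]-t); i=a+np.flatnonzero(s[:-1]!=s[1:])[0]; return i+(t-v[i])/(v[i+1]-v[i])
A=[];B=[]
for r in range(135,166,3):
    v=im[r]; d=330+v[330:375]; w=np.flatnonzero(v[325:]>195)[0]+325
    e=cross(v,w,w+40,50,204); b=cross(v,int(e)+2,int(e)+20,45,165)
    A.append(M([0,0,-.073],ray(m,(e,r),106.5))[0,1]); B.append(M([0,0,-.073],ray(m,(b,r),108))[0,1])
print(sense()['time_s'],sense()['eef_pos'].round(2),'plate',np.median(A).round(2),'board',np.median(B).round(2),'gap',(np.median(B)-np.median(A)).round(2))
E
python3 gap.py
```

```text
9.85 [ 642.71 -232.57  151.24] plate -237.43 board -235.21 gap 2.22
```

>>> {"api": "step_arm", "payload": {"commands": "0 0 0.05 0 0 0 0;0 0 0.1 0 0 0 0;0 0 0.1 0 0 0 0;0 0 0.1 0 0 0 0"}}

```text
time_s: 10.18
eef_pos: [642.7, -231.8, 151.3]
ee_rot: [0.0, -0.037, 0.999, -0.0]
force: [1.1, -1.3, 0.0]
grip_width: -0.001
grip_force: 1.0
```

```bash
python3 gap.py
```

```text
10.3333 [ 642.66 -231.73  151.25] plate -236.69 board -235.18 gap 1.51
```

>>> {"api": "step_arm", "payload": {"commands": "0 0 0.05 0 0 0 0;0 0 0.06 0 0 0 0;0 0 0.06 0 0 0 0"}}

```text
time_s: 10.58
eef_pos: [642.6, -231.0, 151.3]
ee_rot: [-0.0, -0.037, 0.999, 0.0]
force: [1.0, -2.4, -0.9]
grip_width: 0.002
grip_force: 0.9
```

```bash
python3 gap.py
```

```text
10.7333 [ 642.61 -231.    151.29] plate -235.89 board -235.21 gap 0.67
```

>>> {"api": "step_arm", "payload": {"commands": "0 0 0.04 0 0 0 0;0 0 0.04 0 0 0 0;0 0 0.04 0 0 0 0"}}

```text
time_s: 10.98
eef_pos: [642.6, -230.6, 151.2]
ee_rot: [-0.0, -0.037, 0.999, 0.0]
force: [0.8, -1.4, -0.9]
grip_width: 0.002
grip_force: 0.8
```

```bash
python3 gap.py
```

```text
Traceback (most recent call last):
  File "gap.py", line 10, in <module>
    e=cross(v,w,w+40,50,204); b=cross(v,int(e)+2,int(e)+20,45,165)
                                ~~~~~^^^^^^^^^^^^^^^^^^^^^^^^^^^^^
  File "gap.py", line 6, in cross
    t=(lo+hi)/2; s=np.sign(v[a:b]-t); i=a+np.flatnonzero(s[:-1]!=s[1:])[0]; return i+(t-v[i])/(v[i+1]-v[i])
                                          ~~~~~~~~~~~~~~~~~~~~~~~~~~~~~^^^
IndexError: index 0 is out of bounds for axis 0 with size 0
```

```bash
sed -i 's/cross(v,w,w+40,50,204); b=cross(v,int(e)+2,int(e)+20,45,165)/cross(v,w,w+40,145,145); b=cross(v,int(e)+1,int(e)+20,145,145)/' gap.py; sed -i '$a print(im[150,340:362].astype(int))' gap.py; python3 gap.py
```

```text
11.2833 [ 642.58 -230.58  151.25] plate -235.61 board -234.41 gap 1.2
[205 205 205 204 204 203 200 178 126 108 129 152 163 164 163 164 162 165
 163 163 164 164]
```

>>> {"api": "step_arm", "payload": {"commands": "0 0 0.03 0 0 0 0;0 0 0.03 0 0 0 0;0 0 0.03 0 0 0 0"}}

```text
time_s: 11.53
eef_pos: [642.5, -230.3, 151.3]
ee_rot: [-0.0, -0.037, 0.999, -0.0]
force: [0.2, -1.1, -0.4]
grip_width: -0.002
grip_force: 0.9
```

```bash
python3 gap.py
```

```text
11.6833 [ 642.57 -230.34  151.28] plate -235.3 board -234.4 gap 0.91
[204 204 205 203 206 206 201 179 134 118 141 158 164 166 165 163 165 165
 164 164 165 164]
```

>>> {"api": "step_arm", "payload": {"commands": "0 0 0.03 0 0 0 0;0 0 0.03 0 0 0 0;0 0 0.03 0 0 0 0"}}

```text
time_s: 11.93
eef_pos: [642.6, -230.2, 151.3]
ee_rot: [0.0, -0.037, 0.999, -0.0]
force: [-0.1, -3.2, -2.2]
grip_width: 0.001
grip_force: 1.4
```

```bash
python3 gap.py
```

```text
12.0833 [ 642.54 -230.18  151.3 ] plate -235.07 board -234.42 gap 0.65
[203 204 204 204 207 205 197 173 135 127 147 159 163 164 166 165 163 165
 166 164 165 165]
```

>>> {"api": "step_arm", "payload": {"commands": "0 0 0.03 0 0 0 0;0 0 0.03 0 0 0 0;0 0 0.03 0 0 0 0"}}

```text
time_s: 12.33
eef_pos: [642.5, -230.1, 151.3]
ee_rot: [0.0, -0.037, 0.999, -0.0]
force: [0.8, -5.4, -2.1]
grip_width: -0.0
grip_force: 2.5
```

```bash
python3 gap.py
```

```text
12.4833 [ 642.52 -230.08  151.31] plate -235.04 board -234.41 gap 0.62
[202 204 204 205 204 206 198 171 134 130 153 160 164 161 166 164 165 164
 163 165 164 165]
```

```bash
python3 - <<'E'
from h import *
p=np.load('p.npy'); s=sense(); T=q(s['ee_rot'])
P0=M([0,0,-p[2]],s['eef_pos']-[p[0],p[1],0])[0]; print(P0)
for P in [(28,P0[1]-12,P0[2]),(28,P0[1]-12,290),(128,66,290),(128,66,239)]: print(go(M(p,P)[0],Rd(p[2]),s))
E
```

```text
[  28.00063057 -200.15790069  151.30842262]
(array([ 0. , -1.2,  0. ]), array([-0.001,  0.   , -0.   ]))
(array([ -0.  ,  -1.21, -13.87]), array([-0.001,  0.   , -0.   ]))
(array([-10.  ,  26.61, -13.88]), array([-0.001,  0.   , -0.   ]))
(array([-10.  ,  26.61,  -8.78]), array([-0.001,  0.   , -0.   ]))
```

>>> {"api": "step_arm", "payload": {"commands": "0 0 -0.3 0 0 0 0;0 0 -1.2 0 0 0 0;0 0 -1.2 0 0 0 0;0 0 -1.2 -13.9 0 0 0;0 0 -1.2 -13.9 0 0 0;0 0 -1.2 -13.9 0 0 0;0 0 -1.2 -13.9 0 0 0;0 -10 -1.2 -13.9 0 0 0;0 -10 -1.2 -13.9 0 0 0;0 -10 -1.2 -13.9 0 0 0;0 -10 26.6 -13.9 0 0 0;0 -10 26.6 -13.9 0 0 0;0 -10 26.6 -13.9 0 0 0;0 -10 26.6 -13.9 0 0 0;0 -10 26.6 -13.9 0 0 0;0 -10 26.6 -13.9 0 0 0;0 -10 26.6 -13.9 0 0 0;0 -10 26.6 -13.9 0 0 0;0 -10 26.6 -13.9 0 0 0"}}

```text
time_s: 14.07
eef_pos: [722.7, 44.5, 290.4]
ee_rot: [-0.0, -0.038, 0.999, 0.0]
force: [0.2, -0.9, -0.2]
grip_width: 0.003
grip_force: 0.0
```

```bash
python3 fit.py w6; python3 - <<'E'
from h import *
p=np.load('p.npy'); s=sense(); print(s['eef_pos'],s['joints'].round(2))
print(M([0,0,-p[2]],s['eef_pos']-[p[0],p[1],0])[0])
m=camera_model('wrist')
for l in pts(p): print(l,proj(m,M(p,pts(p)[l]))[0].round())
E
```

```text
14.6167 [ 0.47779946 -0.23686359 -0.63821052] [ 6.02380e+02 -3.49160e+01  6.80000e-02 -1.72589e+02 -3.05000e+01
 -2.85340e+01]
nose_tip 0.66 [269. 137.] [-100.8 -194.8]
board_end 0.65 [46. 34.] [0.  0.1]
stop_face 0.97 [47. 35.] [-0.  -0.2]
catch_tab 0.6 [271. 192.] [-5.4 -1.7]
catch_pivot 0.65 [265. 141.] [1.5 0.5]
handle_pivot 0.66 [187.  88.] [-0.   1.4]
[722.81301731  42.53118104 290.2999016 ] [-0.1   0.8   0.61  0.    1.73 -1.75]
[127.9583401   65.87395956 290.2999016 ]
nose_tip [173. -61.]
board [180.  31.]
board_end [47. 31.]
stop_grip [-76.  96.]
stop_face [-19.  39.]
catch_tab [274. 187.]
catch_pivot [274. 138.]
handle_grip [  87. -214.]
handle_pivot [192.  86.]
machine [222.  73.]
```

View pics/w6.png

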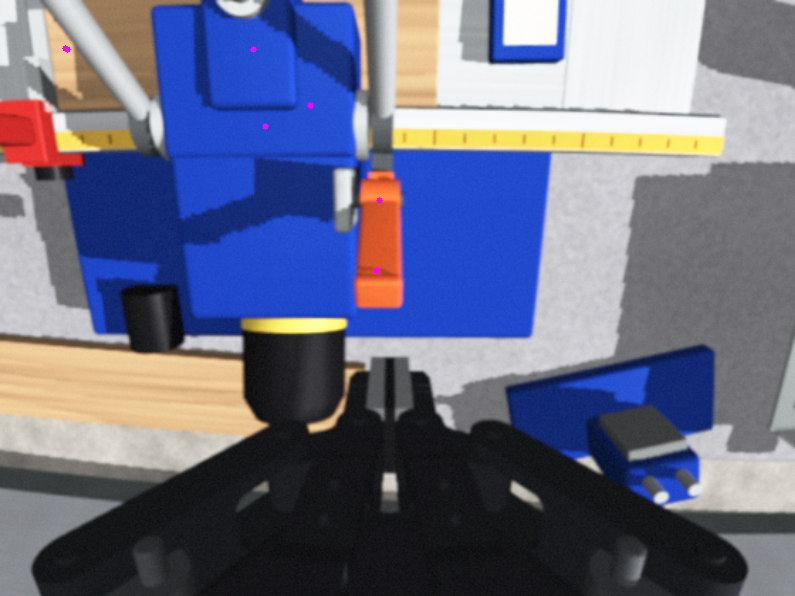

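>>> {"api": "step_arm", "payload": {"commands": "0 0 -0.4 2.5 0 0 0;0 0 -0.4 5.1 0 0 0;0 0 -0.4 5.1 0 0 0;0 0 -0.4 5.1 0 0 0;0 0.6 -0.4 5.1 0 0 0;0 1.2 -0.4 5.1 0 0 0;0 1.8 -0.4 5.1 0 0 0;0 2.4 -0.4 5.1 0 0 0;0 3 -0.4 5.1 0 0 0;0 3.5 -0.4 5.1 0 0 0;0 4 -0.4 5.1 0 0 0;0 4.4 -0.4 5.1 0 0 0;0 4.7 -0.4 5.1 0 0 0;0 5 -0.4 5.1 0 0 0;0 5 -0.4 5.1 0 0 0"}}

```text
time_s: 15.87
eef_pos: [673.2, 35.2, 240.4]
ee_rot: [0.001, -0.037, 0.999, -0.0]
force: [2.1, -0.6, 3.6]
grip_width: -0.001
grip_force: 1.3
```

>>> {"api": "step_arm", "payload": {"commands": "0 0.2 0 0 0 0 0;0 0.4 0 0 0 0 0;0 0.5 0 0 0 0 0;0 0.5 0 0 0 0 0"}}

```text
time_s: 16.2
eef_pos: [668.0, 34.8, 239.1]
ee_rot: [-0.0, -0.037, 0.999, 0.0]
force: [2.2, -0.2, 2.1]
grip_width: 0.0
grip_force: 0.8
```

>>> {"api": "step_arm", "payload": {"commands": "0 0.2 0 0 0 0 0;0 0.3 0 0 0 0 0;0 0.3 0 0 0 0 0"}}

```text
time_s: 16.45
eef_pos: [665.0, 34.6, 239.0]
ee_rot: [-0.0, -0.037, 0.999, 0.0]
force: [1.6, 0.5, 0.3]
grip_width: -0.001
grip_force: 0.4
```

>>> {"api": "step_arm", "payload": {"commands": "0 0.2 0 0 0 0 0;0 0.3 0 0 0 0 0;0 0.3 0 0 0 0 0"}}

```text
time_s: 16.7
eef_pos: [662.9, 34.4, 239.7]
ee_rot: [0.002, -0.037, 0.999, -0.0]
force: [6.5, 1.0, 0.5]
grip_width: -0.003
grip_force: 2.9
```

>>> {"api": "step_arm", "payload": {"commands": "0 0.2 0 0 0 0 0;0 0.3 0 0 0 0 0;0 0.3 0 0 0 0 0"}}

```text
time_s: 16.95
eef_pos: [661.6, 34.2, 240.8]
ee_rot: [0.005, -0.037, 0.999, -0.0]
force: [16.7, 1.1, 1.0]
grip_width: -0.0
grip_force: 7.2
```

```bash
python3 - <<'E'
from h import *
p=np.load('p.npy'); p[:2]=[601,-36]; np.save('p.npy',p); s=sense()
for P in [(85,66,240),(85,66,350),(-64.6,0,350),(-64.6,0,288)]: print(go(M(p,P)[0],Rd(p[2]),s))
print(go(M(p,P)[0],Rd(p[2]-np.pi/2),s))
E
```

```text
(array([-1.94,  0.04,  0.1 ]), array([-0.001,  0.01 ,  0.   ]))
(array([ -2.05,   0.03, -10.9 ]), array([-0.001,  0.01 ,  0.   ]))
(array([ 12.91,  -6.57, -11.04]), array([-0.001,  0.01 ,  0.   ]))
(array([12.97, -6.56, -4.84]), array([-0.001,  0.01 ,  0.   ]))
(array([12.97, -6.56, -4.84]), array([0.007, 0.008, 1.571]))
```

>>> {"api": "step_arm", "payload": {"commands": "0 -1.8 0 0 0 0 0;0 -1.8 0 0 0 0 0;0 -1.8 0 -10.9 0 0 0;0 -1.8 0 -10.9 0 0 0;0 -1.8 0 -10.9 0 0 0;1 12.7 -6.6 -11 0 0 1.571;1 12.7 -6.6 -11 0 0 1.571;1 12.7 -6.6 -11 0 0 1.571;1 12.7 -6.6 -11 0 0 1.571;1 12.7 -6.6 -11 0 0 1.571;1 12.7 -6.6 -11 0 0 1.571;1 12.7 -6.6 -11 0 0 1.571;1 12.7 -6.6 -11 0 0 1.571;1 12.7 -6.6 -11 0 0 1.571;1 12.7 -6.6 -11 0 0 1.571;1 12.7 -6.6 -11 0 0 1.571;1 12.7 -6.6 -11 0 0 1.571;1 12.7 -6.6 -11 0 0 1.571;1 12.7 -6.6 -11 0 0 1.571;1 12.7 -6.6 -11 0 0 1.571"}}

```text
time_s: 18.62
eef_pos: [537.0, -40.8, 349.1]
ee_rot: [-0.0, 0.68, 0.733, -0.0]
force: [-0.5, 0.3, 1.0]
grip_width: 0.999
grip_force: 0.0
```

```bash
python3 - <<'E'
from h import *
p=np.load('p.npy'); s=sense(); print(s['time_s'],s['eef_pos'],s['joints'].round(2),s['ee_rot'].round(3))
print(go(M(p,(-64.6,0,288))[0],Rd(p[2]-np.pi/2),s))
a=capture('wrist'); b=capture('side')
im=np.vstack([cv2.resize(a,None,fx=.85,fy=.85),cv2.resize(b[120:260,210:400],(476,350))[:230]])[:,:,::-1].copy()
cv2.imwrite('pics/w7.png',im)
m=camera_model('wrist'); print(proj(m,M(p,[(-64.6,0,290),(68-38,66,253)]))*.85)
for l in ['handle_grip','catch_tab']:print(l,[(x['score'],x['xy']) for x in spot_point('side',l)[:2]])
t=.65;print(proj(camera_model('side'),M(p,[(-64.6,0,290),(68-50*np.sin(t),66,200+50*np.cos(t))])))
E
```

```text
18.6167 [536.98133509 -40.84807127 349.13406457] [-0.29  0.3   1.26 -0.    1.59 -0.37] [-0.     0.68   0.733 -0.   ]
(array([ 0.02, -0.03,  6.11]), array([-0.001, -0.   ,  0.003]))
[[230.7593853  200.98507917]
 [343.30927227 111.47856533]]
handle_grip [(0.78, [295.8, 184.3])]
catch_tab []
[[294.83639049 180.65781406]
 [299.56348705 178.245216  ]]
```

View pics/w7.png

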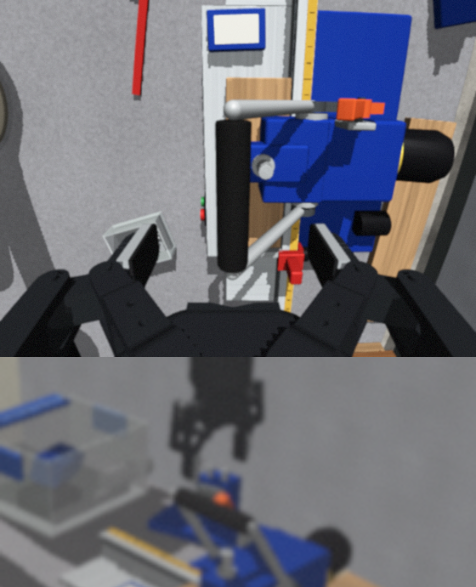

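>>> {"api": "step_arm", "payload": {"commands": "1 0 0 3 0 0 0;1 0 0 6.1 0 0 0;1 0 0 6.1 0 0 0;0 0 0 6.1 0 0 0;0 0 0 6.1 0 0 0;0 0 0 6.1 0 0 0;0 0 0 6.1 0 0 0;0 0 0 6.1 0 0 0;0 0 0 6.1 0 0 0;0 0 0 6.1 0 0 0;0 0 0 6.1 0 0 0;0 0 0 6.1 0 0 0", "newtons": 50}}

```text
time_s: 19.82
eef_pos: [536.7, -41.1, 289.5]
ee_rot: [-0.0, 0.681, 0.732, -0.001]
force: [-8.5, -0.1, 5.8]
grip_width: 0.288
grip_force: 49.2
```

```bash
python3 - <<'E'
from h import *
p=np.load('p.npy'); s=sense(); print(s['time_s'],s['eef_pos'].round(1),s['force'].round(1),s['grip_width'],s['grip_force'])
# arc relative to current pose: tool y = machine x, tool z = down; rotate rx=-k*theta
for t in np.arange(0,.97,.08):
    a=.96-t; dx=-165*np.cos(a)+165*np.cos(.96); dz=165*np.sin(a)-165*np.sin(.96)
    print(round(t,2),'y %.2f z %.2f'%(dx/10,-dz/10))
E
```

```text
19.8167 [536.7 -41.1 289.5] [-8.5 -0.1  5.8] 0.2883960047659015 49.23564612865448
0.0 y 0.00 z -0.00
0.08 y -1.05 z 0.80
0.16 y -2.03 z 1.68
0.24 y -2.94 z 2.64
0.32 y -3.77 z 3.66
0.4 y -4.52 z 4.75
0.48 y -5.17 z 5.90
0.56 y -5.73 z 7.09
0.64 y -6.20 z 8.33
0.72 y -6.56 z 9.59
0.8 y -6.83 z 10.89
0.88 y -6.98 z 12.20
0.96 y -7.04 z 13.52
```

>>> {"api": "step_arm", "payload": {"commands": "0 0 -0.5 0.4 -0.04 0 0;0 0 -1.05 0.8 -0.08 0 0;0 0 -1.55 1.2 -0.12 0 0;0 0 -2.03 1.68 -0.16 0 0;0 0 -2.5 2.15 -0.2 0 0;0 0 -2.94 2.64 -0.24 0 0;0 0 -2.94 2.64 -0.24 0 0"}}

```text
time_s: 20.4
eef_pos: [507.0, -43.2, 262.6]
ee_rot: [0.083, 0.676, 0.727, 0.088]
force: [-3.4, 2.1, 6.0]
grip_width: 0.284
grip_force: 50.7
```

```bash
python3 - <<'E'
from h import *
p=np.load('p.npy'); s=sense(); print(s['time_s'],s['eef_pos'].round(1),s['force'].round(1),s['grip_width'],s['grip_force'])
T=q(s['ee_rot']); x0=np.array([536.7,-41.1,289.5]); fx=M([0,0,p[2]],(1,0,0))[0]
for t in np.arange(.32,.97,.08):
    a=.96-t; dx=-165*np.cos(a)+165*np.cos(.96); dz=165*np.sin(a)-165*np.sin(.96)
    print(round(t,2),go(x0+fx*dx+[0,0,dz],Rd(p[2],0)*R.from_euler('z',np.pi/2)*R.from_rotvec([-t,0,0]),s))
E
```

```text
20.4 [507.  -43.2 262.6] [-3.4  2.1  6. ] 0.28426301940336113 50.72703301906586
0.32 (array([-0.01, -1.01,  0.76]), array([-0.078,  0.001, -0.   ]))
0.4 (array([-0.01, -1.99,  1.63]), array([-0.158,  0.001, -0.   ]))
0.48 (array([-0.01, -2.9 ,  2.59]), array([-0.238,  0.001,  0.   ]))
0.56 (array([-0.01, -3.73,  3.61]), array([-0.318,  0.001,  0.   ]))
0.64 (array([-0.01, -4.48,  4.7 ]), array([-0.398,  0.001,  0.   ]))
0.72 (array([-0.  , -5.14,  5.84]), array([-0.478,  0.001,  0.   ]))
0.8 (array([-0.  , -5.71,  7.04]), array([-0.558,  0.001,  0.   ]))
0.88 (array([-0.  , -6.17,  8.27]), array([-0.638,  0.001,  0.   ]))
0.96 (array([-0.  , -6.54,  9.54]), array([-0.718,  0.001,  0.   ]))
```

Forces are small; continue along the arc.

>>> {"api": "step_arm", "payload": {"commands": "0 0 -0.5 0.37 -0.04 0 0;0 0 -1 0.76 -0.08 0 0;0 0 -1.5 1.2 -0.12 0 0;0 0 -2 1.63 -0.16 0 0;0 0 -2.45 2.1 -0.2 0 0;0 0 -2.9 2.59 -0.24 0 0;0 0 -3.3 3.1 -0.28 0 0;0 0 -3.73 3.61 -0.32 0 0;0 0 -4.1 4.15 -0.36 0 0;0 0 -4.48 4.7 -0.4 0 0;0 0 -4.48 4.7 -0.4 0 0"}}

```text
time_s: 21.32
eef_pos: [474.9, -45.4, 205.3]
ee_rot: [0.215, 0.646, 0.695, 0.231]
force: [-13.2, 1.3, 9.4]
grip_width: 0.291
grip_force: 51.7
```

```bash
python3 - <<'E'
from h import *
p=np.load('p.npy'); s=sense(); print(s['time_s'],s['eef_pos'].round(1),s['force'].round(1),s['grip_width'],s['grip_force'],s['joints'].round(2))
x0=np.array([536.7,-41.1,289.5]); fx=M([0,0,p[2]],(1,0,0))[0]
for t in np.r_[.64,.72,.80,.88,.96,1.0]:
    a=.96-t; dx=-165*np.cos(a)+165*np.cos(.96); dz=165*np.sin(a)-165*np.sin(.96)
    print(round(t,2),go(x0+fx*dx+[0,0,dz],Rd(p[2],0)*R.from_euler('z',np.pi/2)*R.from_rotvec([-t,0,0]),s))
E
```

```text
21.3167 [474.9 -45.4 205.3] [-13.2   1.3   9.4] 0.29127910097704474 51.74486696720123 [-0.52  0.    2.13  0.68  0.56 -1.09]
0.64 (array([-0.02,  0.05, -0.08]), array([ 0.002,  0.   , -0.   ]))
0.72 (array([-0.02, -1.  ,  0.72]), array([-0.078,  0.   , -0.   ]))
0.8 (array([-0.02, -1.99,  1.6 ]), array([-0.158,  0.   , -0.   ]))
0.88 (array([-0.02, -2.9 ,  2.55]), array([-0.238,  0.   , -0.   ]))
0.96 (array([-0.02, -3.73,  3.58]), array([-0.318,  0.   , -0.   ]))
1.0 (array([-0.02, -4.11,  4.11]), array([-0.358,  0.   , -0.   ]))
```

>>> {"api": "step_arm", "payload": {"commands": "0 0 -0.5 0.3 0 0 0;0 0 -1.05 0.7 0 0 0;0 0 -1.55 1.1 0 0 0;0 0 -2.05 1.55 0 0 0;0 0 -2.5 2 0 0 0;0 0 -2.95 2.5 0 0 0;0 0 -2.95 2.5 0 0 0", "newtons": 40}}

```text
time_s: 21.9
eef_pos: [468.8, -46.1, 169.9]
ee_rot: [0.216, 0.646, 0.695, 0.232]
force: [4.6, 7.3, 10.3]
grip_width: 0.284
grip_force: 53.4
```

```bash
cat > st.py <<'E'
from h import *
p=np.load('p.npy'); s=sense(); print(s['time_s'],s['eef_pos'].round(1),s['force'].round(1),s['grip_width'],s['grip_force'],s['joints'].round(2))
g=s['eef_pos']-2*q(s['ee_rot']).apply([0,0,1])
P=M([0,0,-p[2]],g-[p[0],p[1],0])[0]; print(P.round(1),'theta',.96-np.arctan2(P[2]-155,30-P[0]),'r',np.hypot(P[2]-155,30-P[0]))
x0=np.array([536.7,-41.1,289.5]); fx=M([0,0,p[2]],(1,0,0))[0]
for t in np.r_[.88,.96,1.0]:
    a=.96-t; dx=-165*np.cos(a)+165*np.cos(.96); dz=165*np.sin(a)-165*np.sin(.96)
    print(round(t,2),go(x0+fx*dx+[0,0,dz],q(s['ee_rot']),s))
E
python3 st.py
```

```text
21.9 [468.8 -46.1 169.9] [ 4.6  7.3 10.3] 0.2836958845439323 53.362117409706116 [-0.53  0.05  2.19  0.83  0.48 -1.27]
[-133.7   -0.4  171.5] theta 0.8597918963012784 r 164.57423659685946
0.88 (array([ 0.  , -0.28,  0.08]), array([0., 0., 0.]))
0.96 (array([ 0.  , -1.12,  1.1 ]), array([0., 0., 0.]))
1.0 (array([ 0.  , -1.51,  1.64]), array([0., 0., 0.]))
```

>>> {"api": "step_arm", "payload": {"commands": "0 0 -0.4 0.3 0 0 0;0 0 -0.8 0.7 0 0 0;0 0 -1.1 1.05 0 0 0;0 0 -1.3 1.35 0 0 0;0 0 -1.3 1.35 0 0 0"}}

```text
time_s: 22.32
eef_pos: [467.5, -46.4, 152.7]
ee_rot: [0.217, 0.645, 0.694, 0.233]
force: [3.9, 9.6, 20.4]
grip_width: 0.286
grip_force: 53.3
```

```bash
python3 st.py
```

```text
22.3167 [467.5 -46.4 152.7] [ 3.9  9.6 20.4] 0.28590211277086797 53.28169763088226 [-0.53  0.09  2.22  0.93  0.45 -1.38]
[-135.1   -0.6  154.3] theta 0.9640965274924205 r 165.08859454068397
0.88 (array([ 0.02,  0.86, -1.21]), array([0., 0., 0.]))
0.96 (array([ 0.02,  0.02, -0.19]), array([0., 0., 0.]))
1.0 (array([ 0.02, -0.37,  0.35]), array([0., 0., 0.]))
```

>>> {"api": "step_arm", "payload": {"commands": "0 0 -0.1 0.15 0 0 0;0 0 -0.15 0.2 0 0 0;0 0 -0.15 0.2 0 0 0;0 0 -0.15 0.2 0 0 0"}}

```text
time_s: 22.65
eef_pos: [467.7, -46.4, 151.7]
ee_rot: [0.218, 0.645, 0.695, 0.234]
force: [-12.7, 9.7, 38.8]
grip_width: 0.282
grip_force: 55.9
```

```bash
python3 - <<'E'
from h import *
exec(open('st.py').read())
F=[]
for i in range(4): im=capture('side'); F.append(sense()['force'])
print(np.mean(F,0)); b=capture('top')
cv2.imwrite('pics/e.png',np.hstack([cv2.resize(im[140:300,220:420],(390,312)),cv2.resize(b[120:240,180:400],(400,312))])[:,:,::-1])
E
```

```text
22.65 [467.7 -46.4 151.7] [-12.7   9.7  38.8] 0.28184189785933317 55.895617604255676 [-0.54  0.09  2.22  0.94  0.44 -1.4 ]
[-134.9   -0.6  153.3] theta 0.9702054201941257 r 164.93606406406423
0.88 (array([ 0.02,  0.91, -1.29]), array([0., 0., 0.]))
0.96 (array([ 0.02,  0.07, -0.28]), array([0., 0., 0.]))
1.0 (array([ 0.02, -0.32,  0.26]), array([0., 0., 0.]))
[-12.50985657  10.39350057  39.90381483]
```

View pics/e.png

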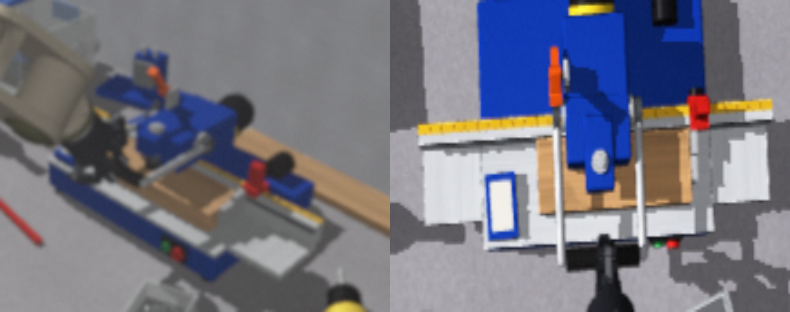

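>>> {"api": "step_arm", "payload": {"commands": "0 0 0.08 -0.1 0 0 0;0 0 0.08 -0.1 0 0 0;0 0 0.08 -0.1 0 0 0"}}

```text
time_s: 23.15
eef_pos: [467.6, -46.4, 152.4]
ee_rot: [0.218, 0.645, 0.695, 0.233]
force: [-3.3, 10.2, 28.6]
grip_width: 0.285
grip_force: 54.3
```

```bash
python3 - <<'E'
from h import *
exec(open('st.py').read())
m=camera_model('top'); im=capture('top').astype(int)
o=(im[:,:,0]>180)&(im[:,:,1]>50)&(im[:,:,1]<130)&(im[:,:,2]<70); o[:,:240]=0;o[:,300:]=0; ys,xs=np.nonzero(o); print('orange',xs.min(),xs.max(),ys.min(),ys.max())
for t in (-30,0,20,30,36):
    a=np.deg2rad(t); print(t,proj(m,M(p,[(68-65*np.sin(a)+k*5.5*np.cos(a),66,200+65*np.cos(a)+k*5.5*np.sin(a)) for k in(-1,1)])).round(1).tolist())
print(proj(m,M(p,(68,66,200))))
F=[]
for i in range(3): capture('side'); F.append(sense()['force'])
print(np.mean(F,0))
E
```

```text
23.15 [467.6 -46.4 152.4] [-3.3 10.2 28.6] 0.2848487382859668 54.335503578186035 [-0.53  0.09  2.22  0.93  0.44 -1.39]
[-135.    -0.6  153.9] theta 0.9663634005668408 r 165.03133505977658
0.88 (array([ 0.02,  0.88, -1.24]), array([0., 0., 0.]))
0.96 (array([ 0.02,  0.04, -0.22]), array([0., 0., 0.]))
1.0 (array([ 0.02, -0.35,  0.31]), array([0., 0., 0.]))
orange 243 273 138 254
-30 [[270.8, 133.5], [270.6, 130.6]]
0 [[271.4, 145.0], [271.2, 141.0]]
20 [[271.9, 153.4], [271.7, 149.4]]
30 [[272.1, 157.4], [271.9, 153.6]]
36 [[272.2, 159.7], [272.0, 156.0]]
[[271.52676141 148.19663357]]
[-4.18969226  9.29254536 28.53310676]
```

```bash
python3 -c "
from rig import *
print(finish_job())"
```

```text
the job is handed in; nothing more can be done
None
```

I set the stop against the board end without any measurable board movement, flipped the catch fully forward, and pulled the handle down to its stop. I handed the job in at about 23 s with the gripper still holding the handle down; no verdict came back.

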